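# Sort soft vibration mounts by squeeze

## Robot

A 6-joint arm with a two-finger parallel gripper is mounted at the origin on the work surface. World frame = base frame: x ahead of the robot, y to its left, z up, the work surface at z = 0. Lengths are in m, angles in rad, forces in N, time in s.
With the tool pointing down it reaches from about 0.3 to 0.85 m from the base axis. Payload 5.4 kg.
Tool frame: the origin (TCP) lies midway between the tips of the shut fingers; the grasp point (between the pads) lies 19 mm behind it; x points along the fingers, y is the direction in which the jaws open and shut, and the axes are right-handed (so a half turn about x gives the same grasp; the last joint's range is limited). The gripper opens to 85 mm and grips with 20 to 120 N. Pads are 22 mm wide; open, the fingers measure 114 mm over their backs; the gripper's body (76 mm by 85 mm) begins 54 mm behind the grasp point. The pads swing forward as they close: fully open they stand 13 mm farther back than shut.
Start: joints at [-1.432, 0.158, 1.597, -0, 1.386, -0.21], TCP at [0.196, -0.54, 0.231] pointing down, gripper open.
Joint ranges: [-2.91, 2.91], [-0.94, 2.29], [0.18, 2.7], [-1.29, 4.43], [0.17, 2.64], [-3, 3]. Speed limits (rad/s): [2.57, 2.57, 3.14, 3.14, 3.14, 3.14].

## Interface

Orientations are given as a 3x3 rotation matrix whose columns are the frame's x, y, z axes.
In Python, from station import manip gives the robot as it stands.
- The arm moves only by the shell command python3 -m creep 'ROWS' [OPENING] [FORCE]. ROWS is JSON, a list of rows, each an object of numbers: "tx", "ty", "tz": the shift along the tool's x, y, z in units of 25 mm (1.0 is 25 mm); "ax", "ay", "az": the turn, a rotation vector about the tool's x, y, z in units of 6 degrees (1.0 is 6 degrees). In form: [{"tx": .., "ty": .., "tz": .., "ax": .., "ay": .., "az": ..}, ...]. A call has 1 to 10 rows; each row is the pose to reach, as a shift and turn from the pose commanded when the call began, along the tool's axes at that moment; what a row does not reach only later rows make up. A row lasts 1/10 s, in which the tool goes at most 50 mm and 8.59 degrees, less where a joint would pass 70% of its speed; a pose out of reach is approached as far as the arm can. A call with a gripper value outside its range is refused whole. OPENING is the opening, from 0 (shut) to 1 (fully open), set as the call begins (- or left out, the last holds). The fingers move at their own pace and stop on an object; FORCE is the grip in N (left out, the last holds). Time passes only in rows, so rows that repeat a pose let the fingers close. It gives the time, the measured TCP pose, the force and the opening at its end, in the units of the state.
- manip.get_obs(): the state, without advancing time (a new reading comes with each control period).
- manip.get_image(name): name is "side" or "top"; returns the picture (480x640x3 uint8, blue, green, red); there is no depth.
- manip.camera_model(name): a dict with "fx", "fy", "cx", "cy" (pixels), "pose" (4x4, takes a point from camera to world coordinates). Camera axes: x right, y down, z forward; pixel columns grow to the right and rows downward; lengths in m; the calibration is good to about 2 mm. A picture is of the moment at which its call begins. camera_model takes no time and is no camera call.
- manip.finish_job(): hands the job in, once; it reports no verdict.
Trained networks look in the newest picture that a camera, given by its name, has taken for a name from the list of things; names that differ only in an ending like _2 or _b are one class to them, and where a whole thing is asked for, a point or a joint stands for the part that bears it (a point fixed in the world has none). Each returns a list of dicts, best first, with "p" (0 to 1); they miss things now and then, are a little off and sometimes report something else, mostly with a low value. They report only what shows in the picture. A call takes as long as a camera call. They do not tell look-alikes from the thing itself.
- manip.cut_out(query, camera): "mask" (480x640 bool, what is visible of it) and "location" ([column, row] in pixels, amid what is visible of it).
The state is a dict: "time_s": time; "joint_positions": joint angles; "dq": joint speeds; "effort": joint torques, N m; "position": TCP position; "ee_rot": TCP orientation; "force": force on the tool from outside, world axes, zero at the start; "moment": the same for the moment, N m; "opening": finger opening in m.
Only numpy, scipy, OpenCV 4.12 (cv2) and the standard library are available. Lean on these libraries where they do the work, as an engineer would, in place of code of your own. Each camera call takes 0.05 s, during which the arm holds its last target. There are 200 camera calls.

## Task

The four rubber mounts in the black carrier look alike but some have soft rubber and some hard. Squeeze them gently end to end between the fingers (not over 45 N) to feel which are which, and set each soft one down flat in a seat of its own in the aluminium kit tray, without dropping it; every hard one must end up lying in a carrier seat. Leave the bottle, the dish and the screwdriver alone.

Things in the scene. Friction and masses are not known exactly. Their poses are not given: they have to be found in the camera images.
- kit: bare aluminium kit tray, fixed on the bench, 70 (its x) x 164 (its y) x 11 mm high, with three empty seats in a row along its y, of the same size as the carrier's (54 x 44 mm, floor 5 mm above the bench, rim 6 mm high); origin: centre of its underside; z up. A mount fits with its long axis along the tray's x
- kit_seat1 (a point): centre of the floor of kit tray seat 1 (1 to 3 from the tray's -y end to its +y end, 52 mm apart); axes as the tray's
- kit_seat2 (a point): centre of the floor of kit tray seat 2 (1 to 3 from the tray's -y end to its +y end, 52 mm apart); axes as the tray's
- kit_seat3 (a point): centre of the floor of kit tray seat 3 (1 to 3 from the tray's -y end to its +y end, 52 mm apart); axes as the tray's
- carrier: black plastic carrier tray, fixed, 70 (its x) x 216 (its y) x 11 mm high; origin: centre of its underside; z up. Four seats in a row along its y, each 54 (x) x 44 mm (y), floor 5 mm above the bench, rim 6 mm above that floor, 8 mm ribs between. Each seat starts with one rubber mount lying free in it, up to 2 mm off the seat's centre each way and turned up to 0.05 rad from the carrier's x
- carrier_seat1 (a point): centre of the floor of seat 1, at the carrier's -y end. A mount: two square steel end plates 36 x 36 x 4 mm bonded to a black rubber cylinder 29 mm across between them; 46 mm long overall, about 0.1 kg; it lies with its long axis level along the carrier's x, 36 mm high, its middle 18 mm above the seat's floor. All four look the same
- carrier_seat2 (a point): centre of the floor of seat 2, 52 mm from seat 1 towards the carrier's +y. A mount squeezed plate to plate along its long axis shortens like a spring and recovers: a soft one gives 6.5 to 9.5 mm under a 20 N squeeze (5 to 7 mm under 15 N; it bottoms out at 14 mm), a hard one 1 to 2.5 mm. More than 45 N tears the rubber off its plates
- carrier_seat3 (a point): centre of the floor of seat 3, 52 mm on from seat 2. Which seats hold soft mounts changes each time and cannot be seen; at least one mount is soft and at least one is hard
- carrier_seat4 (a point): centre of the floor of seat 4, 52 mm on from seat 3, at the carrier's +y end; the axes of all seats are as their tray's
- bottle: bystander: white bottle, 52 mm across, 130 mm tall, standing; origin: centre of its underside
- dish: bystander: glass dish, 80 mm across, 30 mm high; origin: centre of its underside
- driver: bystander: screwdriver lying on the bench, 160 mm long, along its x; origin about its middle, underneath
Mind the look-alikes: they are no part of the job. What is shaped like the kit but orange is not meant. What is shaped like the carrier but yellow is not meant.

How it is judged:
By the outcome, as a careful person would: the job done as asked, in the order asked, and still so for the second after the job is handed in, with the robot touching nothing.
It also fails if it takes over 59 s, if anything falls off the work surface, if the arm or the gripper's body presses on something with over 40 N, if the wrist force passes 120 N, or if a joint passes its speed limit or range.

## Working session

There is one attempt and no reset: what is moved stays moved. The work goes in short steps, Python scripts to look and compute and a shell command to move; the robot and the scene stay as the last step left them, time stands still between calls to the robot, and variables do not carry over. Pictures are saved under pics/ and viewed, about 8 in all and at most 12, crops included, and the job is handed in when it is done.

```bash
mkdir -p pics; python3 - <<'E'
from station import manip
import cv2,numpy as np
o=manip.get_obs();print(o)
for c in("top","side"):
    im=manip.get_image(c);cv2.imwrite(f"pics/{c}0.png",im)
    m=manip.camera_model(c);print(c,m)
E
```

```text
{'time_s': 0.0, 'joint_positions': array([-1.43210025e+00,  1.59074971e-01,  1.59823040e+00,  2.22714642e-05,
        1.38619504e+00, -2.10119620e-01]), 'dq': array([-0.00169688, -0.00025161, -0.00063378, -0.00044649,  0.00098139,
       -0.00199839]), 'effort': array([ 6.82704485e-04, -3.96000409e+01, -3.31430304e+01, -2.40562476e-04,
        8.07265547e-03, -8.44426864e-06]), 'position': array([ 0.19641795, -0.53977642,  0.23030325]), 'ee_rot': array([[-2.42068402e-04,  3.41780979e-01, -9.39779604e-01],
       [ 1.89246612e-03, -9.39777792e-01, -3.41780807e-01],
       [-9.99998180e-01, -1.86123540e-03, -4.19318415e-04]]), 'force': array([-0.39835723, -0.4853425 , -0.01223687]), 'moment': array([-0.04777041,  0.02751759, -0.0426734 ]), 'opening': 0.0855809280518053}
top {'fx': 579.8551047950456, 'fy': 579.8551047950456, 'cx': 321.47711130198934, 'cy': 244.85394917848913, 'pose': array([[ 0.00942996, -0.99154937,  0.12938674,  0.24770605],
       [-0.99978568, -0.00696427,  0.01949599, -0.05774929],
       [-0.01843016, -0.12954286, -0.99140253,  1.44674429],
       [ 0.        ,  0.        ,  0.        ,  1.        ]])}
side {'fx': 486.03436923059706, 'fy': 486.03436923059706, 'cx': 312.3014992097603, 'cy': 242.80718344742655, 'pose': array([[-0.95466815, -0.16373613,  0.24859445,  0.0705168 ],
       [-0.29706351,  0.57742435, -0.760483  ,  1.01250421],
       [-0.01902595, -0.79985724, -0.59988867,  0.90160029],
       [ 0.        ,  0.        ,  0.        ,  1.        ]])}
```

View pics/top0.png

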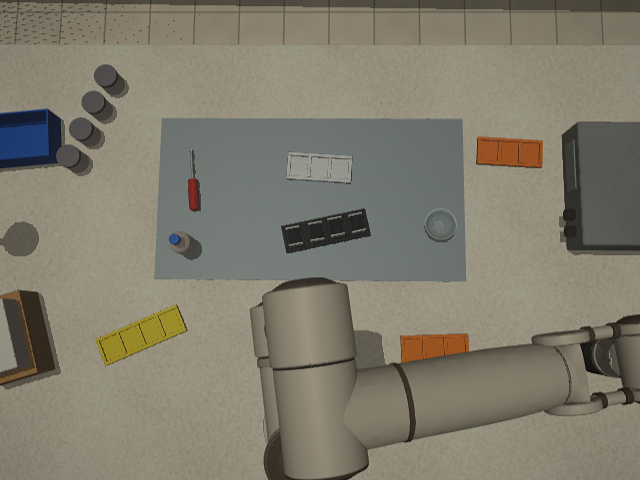

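View pics/side0.png

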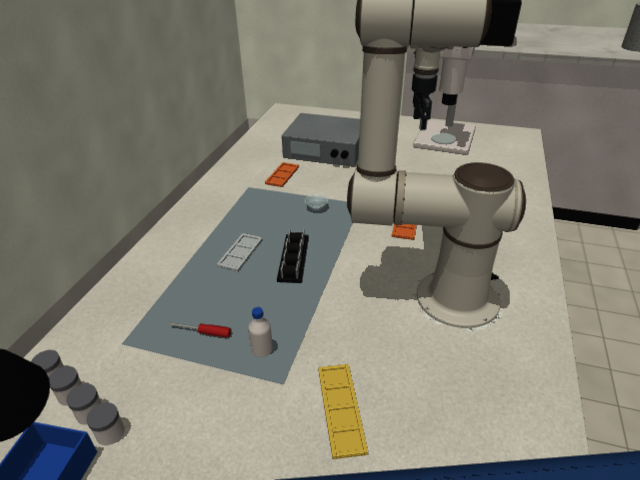

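The kit is the bare-metal tray at (320,167) in the top view. The orange ones at (510,152) and (435,347) are its look-alikes. The carrier is the black tray at (326,230), and the yellow one at (142,335) is its look-alike. I'll measure both and confirm them in one enlarged crop.

```bash
cat > h.py <<'E'
from station import manip
import cv2,numpy as np
def plane(uv,z,c="top"):
    m=manip.camera_model(c);P=m["pose"];uv=np.atleast_2d(uv).astype(float)
    d=np.c_[(uv[:,0]-m["cx"])/m["fx"],(uv[:,1]-m["cy"])/m["fy"],np.ones(len(uv))]@P[:3,:3].T
    return P[:3,3]+d*((z-P[2,3])/d[:,2])[:,None]
def proj(p,c="top"):
    m=manip.camera_model(c);P=m["pose"];q=(np.atleast_2d(p)-P[:3,3])@P[:3,:3]
    return np.c_[q[:,0]/q[:,2]*m["fx"]+m["cx"],q[:,1]/q[:,2]*m["fy"]+m["cy"]]
E
python3 - <<'E'
from h import *
im=manip.get_image("top")
for n,z in(("kit",.011),("carrier",.011),("bottle",.06),("dish",.015),("carrier_seat1",.041)):
    for r in manip.cut_out(n,"top"):
        ys,xs=np.nonzero(r["mask"]);
        if len(xs)<5: continue
        rc=cv2.minAreaRect((plane(np.c_[xs,ys],z)[:,:2]*1000).astype(np.float32))
        print(n,round(r["p"],2),np.round(r["location"]),len(xs),np.round(np.array(rc[0]),1),np.round(rc[1],1),round(rc[2],2))
cv2.imwrite("pics/crop1.png",cv2.resize(im[135:265,265:385],None,fx=4.6,fy=4.6,interpolation=cv2.INTER_CUBIC))
E
```

```text
kit 0.84 [318. 168.] 1840 [636.  -21.5] [168.4  75.8] 87.68
kit 0.65 [510. 155.] 1800 [ 677.3 -502.2] [168.5  72.4] 86.3
kit 0.56 [434. 347.] 1517 [ 187.7 -307.3] [ 62.7 167.6] 3.45
carrier 0.67 [325. 232.] 1595 [472.7 -39.7] [ 74.8 216.1] 13.07
carrier 0.62 [141. 335.] 2572 [210.1 413.8] [ 72.9 218.9] 24.15
bottle 0.73 [184. 245.] 484 [431.4 307.5] [68.7 50.7] 64.2
dish 0.68 [440. 224.] 789 [ 492.4 -325.2] [77.1 77.2] 45.06
carrier_seat1 0.96 [327. 233.] 1346 [468.9 -38.5] [ 72.  212.3] 12.6
carrier_seat1 0.65 [143. 334.] 2628 [212.  402.8] [ 74.  216.6] 23.99
```

View pics/crop1.png

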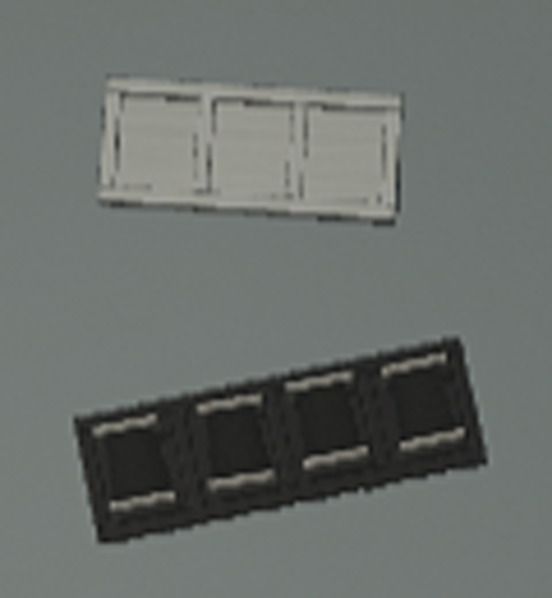

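The crop confirms the bare silver tray with 3 empty seats, centred near (320,167), and the black tray with 4 mounts, plates visible, near (326,230). Next I'll refine the outlines to sub-pixel.

```bash
python3 - <<'E'
from h import *
im=cv2.imread("pics/top0.png");x0,y0=265,135;s=8
g=cv2.cvtColor(im[135:265,265:385],cv2.COLOR_BGR2GRAY)
G=cv2.resize(g,None,fx=s,fy=s,interpolation=cv2.INTER_LINEAR)
b=np.median(g);print("bench",b,g.min(),g.max())
def w(xy,z): return plane((np.asarray(xy)+.5)/s-.5+[x0,y0],z)[:,:2]*1000
def biggest(m):
    c,_=cv2.findContours(m.astype(np.uint8),cv2.RETR_EXTERNAL,cv2.CHAIN_APPROX_NONE);return max(c,key=cv2.contourArea)
kitv=np.median(g[25:40,30:80]);print(kitv)
for n,m in(("kit",G>(b+kitv)/2),("car",G<(b+30)/2)):
    c=biggest(m);p=w(c[:,0],.011).astype(np.float32)
    r=cv2.minAreaRect(p);M=cv2.moments(p[:,None]);hull=cv2.convexHull(p);Mh=cv2.moments(hull)
    print(n,np.round(r[0],1),np.round(r[1],1),round(r[2],2),"hull cen",Mh["m10"]/Mh["m00"],Mh["m01"]/Mh["m00"])
    if n=="car": fill=cv2.drawContours(np.zeros_like(G),[cv2.convexHull(c)],-1,1,-1)
fill=cv2.erode(fill,np.ones((25,25)))
n,l,st,ce=cv2.connectedComponentsWithStats(((G>85)&(fill>0)).astype(np.uint8))
for i in range(1,n):
    if st[i,4]>300:
        ys,xs=np.nonzero(l==i);r=cv2.minAreaRect(w(np.c_[xs,ys],.041).astype(np.float32))
        print(st[i,4],w(ce[i],.041).round(1),np.round(r[1],1),round(r[2],1))
E
```

```text
bench 117.0 26 159
149.0
kit [635.9 -21. ] [163.9  69.3] 86.58 hull cen 635.8932330911066 -20.847312918108813
car [471.1 -39.3] [ 73.3 216.7] 12.59 hull cen 471.2946656541673 -39.47866247527019
1461 [[ 509.3 -110.5]] [ 5.4 34.9] 13.8
1467 [[499.6 -59.6]] [ 5.3 35. ] 11.8
1432 [[487.4 -11.8]] [ 5.5 34.2] 10.7
1480 [[475.2  44. ]] [ 5.7 34.1] 12.5
1495 [[ 468.4 -120.4]] [ 5.5 34.6] 13.0
1531 [[458.5 -68.2]] [ 5.6 34.8] 13.0
1472 [[446.  -18.6]] [ 5.5 33.8] 10.1
1501 [[434.4  33.7]] [ 5.6 34.7] 11.8
```

```bash
cat >> h.py <<'E'
def go(x,y,z,yaw):
    "rows needed from here: target TCP in mm, yaw of tool y in deg, tool straight down"
    from scipy.spatial.transform import Rotation as R
    o=manip.get_obs();a=np.radians(yaw);Y=np.array([np.cos(a),np.sin(a),0]);X=np.array([0,0,-1.])
    T=np.c_[X,Y,np.cross(X,Y)];r=o["ee_rot"]
    t=r.T@(np.array([x,y,z])/1000-o["position"])/.025;v=np.degrees(R.from_matrix(r.T@T).as_rotvec())/6
    print("t",t.round(2),"a",v.round(2),"time",round(o["time_s"],2),"pos",(o["position"]*1000).round(1),"F",o["force"].round(1),"op",round(o["opening"]*1000,2))
E
python3 -c "
from h import *
go(488.8,-115.4,100,12.6)"
python3 -m creep '[{"tx":5.2,"ty":-11.95,"tz":-16.8,"ax":-13.8},{"tx":5.2,"ty":-11.95,"tz":-16.8,"ax":-13.8},{"tx":5.2,"ty":-11.95,"tz":-16.8,"ax":-13.8},{"tx":5.2,"ty":-11.95,"tz":-16.8,"ax":-13.8},{"tx":5.2,"ty":-11.95,"tz":-16.8,"ax":-13.8},{"tx":5.2,"ty":-11.95,"tz":-16.8,"ax":-13.8},{"tx":5.2,"ty":-11.95,"tz":-16.8,"ax":-13.8},{"tx":5.2,"ty":-11.95,"tz":-16.8,"ax":-13.8},{"tx":5.2,"ty":-11.95,"tz":-16.8,"ax":-13.8},{"tx":5.2,"ty":-11.95,"tz":-16.8,"ax":-13.8}]' 1 20
python3 -c "
from h import *
go(488.8,-115.4,100,12.6)"
```

```text
t [  5.25 -11.97 -16.8 ] a [-13.77  -0.     0.  ] time 0.4 pos [ 196.5 -540.3  231.2] F [-0.1 -0.5  0.9] op 85.66
t [  5.25 -11.97 -16.8 ] a [-13.77  -0.     0.  ] time 0.4 pos [ 196.5 -540.3  231.2] F [-0.1 -0.5  0.9] op 85.66$[0]: bad value
```

```bash
python3 -m creep '[{"tx":0.5,"ty":-1.2,"tz":-1.6,"ax":-1.3,"ay":0,"az":0}]' 1 20
```

```text
time_s: 0.5
position: [0.2212, -0.5036, 0.2208]
ee_rot: [[-0.0, 0.464, -0.886], [-0.006, -0.886, -0.464], [-1.0, 0.005, 0.003]]
force: [1.5, 0.9, 1.0]
opening: 0.0856
```

```bash
python3 -c "
from h import *
go(488.8,-115.4,100,12.6)"
python3 -m creep '[{"tx":4.7,"ty":-12,"tz":-15,"ax":-12.5,"ay":0,"az":0}]'
```

```text
t [  4.74  -8.81 -16.7 ] a [-12.49   0.06  -0.02] time 0.5 pos [ 221.2 -503.6  220.8] F [1.5 0.9 1. ] op 85.6
time_s: 0.6
position: [0.2429, -0.4552, 0.2073]
ee_rot: [[0.001, 0.596, -0.803], [-0.001, -0.803, -0.596], [-1.0, 0.001, 0.0]]
force: [0.8, 0.0, -0.0]
opening: 0.0855
```

All six keys are needed; large values are fine.

```bash
python3 -c "
from h import *
go(488.8,-115.4,100,12.6)"
```

```text
t [  4.28  -5.05 -16.  ] a [-1.1e+01  1.0e-02 -1.0e-02] time 0.6 pos [ 242.9 -455.2  207.3] F [ 0.8  0.  -0. ] op 85.54
```

```bash
python3 -m creep '[{"tx":4.3,"ty":-5.05,"tz":-16,"ax":-11,"ay":0,"az":0},{"tx":4.3,"ty":-5.05,"tz":-16,"ax":-11,"ay":0,"az":0},{"tx":4.3,"ty":-5.05,"tz":-16,"ax":-11,"ay":0,"az":0},{"tx":4.3,"ty":-5.05,"tz":-16,"ax":-11,"ay":0,"az":0},{"tx":4.3,"ty":-5.05,"tz":-16,"ax":-11,"ay":0,"az":0},{"tx":4.3,"ty":-5.05,"tz":-16,"ax":-11,"ay":0,"az":0},{"tx":4.3,"ty":-5.05,"tz":-16,"ax":-11,"ay":0,"az":0},{"tx":4.3,"ty":-5.05,"tz":-16,"ax":-11,"ay":0,"az":0},{"tx":4.3,"ty":-5.05,"tz":-16,"ax":-11,"ay":0,"az":0},{"tx":4.3,"ty":-5.05,"tz":-16,"ax":-11,"ay":0,"az":0}]' 1 20
python3 -c "
from h import *
go(488.8,-115.4,100,12.6)"
```

```text
time_s: 1.6
position: [0.4903, -0.1128, 0.0985]
ee_rot: [[-0.002, 0.976, 0.219], [0.002, 0.219, -0.976], [-1.0, -0.001, -0.002]]
force: [-0.7, -1.2, 0.5]
opening: 0.0853
t [-0.06 -0.08  0.09] a [ 0.01 -0.02  0.01] time 1.6 pos [ 490.3 -112.8   98.5] F [-0.7 -1.2  0.5] op 85.3
```

```bash
python3 -m creep '[{"tx":1.8,"ty":-0.08,"tz":0.09,"ax":0,"ay":0,"az":0},{"tx":3.0,"ty":-0.08,"tz":0.09,"ax":0,"ay":0,"az":0},{"tx":3.4,"ty":-0.08,"tz":0.09,"ax":0,"ay":0,"az":0},{"tx":3.4,"ty":-0.08,"tz":0.09,"ax":0,"ay":0,"az":0},{"tx":3.4,"ty":-0.08,"tz":0.09,"ax":0,"ay":0,"az":0}]' 1 20
python3 -c "
from h import *
go(488.8,-115.4,13,12.6)
cv2.imwrite('pics/s1.png',cv2.resize(manip.get_image('side')[190:310,220:370],None,fx=5,fy=5,interpolation=cv2.INTER_CUBIC))"
```

```text
time_s: 2.1
position: [0.4892, -0.1199, 0.0163]
ee_rot: [[0.002, 0.977, 0.214], [-0.001, 0.214, -0.977], [-1.0, 0.002, 0.002]]
force: [-0.6, 0.2, -0.3]
opening: 0.0855
t [ 0.13  0.02 -0.18] a [-0.04  0.02 -0.02] time 2.1 pos [ 489.2 -119.9   16.3] F [-0.6  0.2 -0.3] op 85.49
```

View pics/s1.png

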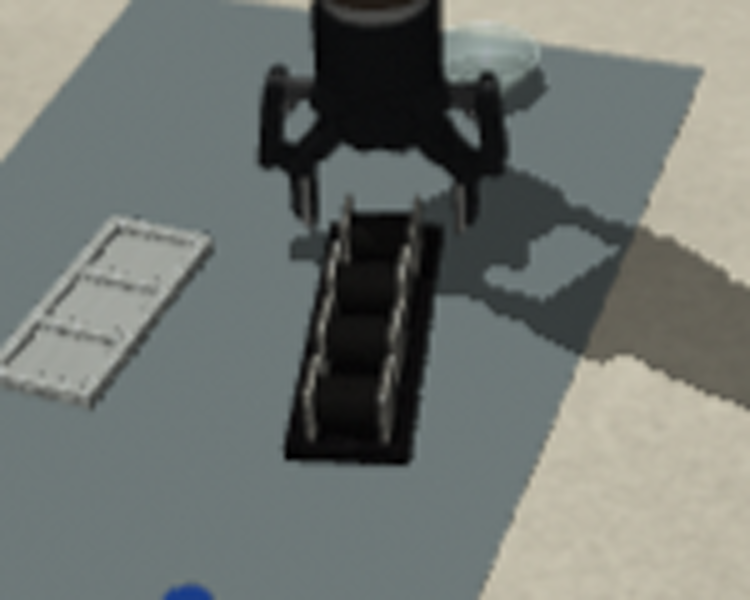

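The far mount, near (380,240) in the crop, stands between the open fingers. The TCP is 4.5 mm off along the row, so I'll correct that and squeeze at 20 N.

```bash
python3 -m creep '[{"tx":0.1,"ty":0.02,"tz":-0.18,"ax":-0.04,"ay":0,"az":0},{"tx":0.1,"ty":0.02,"tz":-0.18,"ax":-0.04,"ay":0,"az":0}]' 1 20
python3 -m creep '[{"tx":0,"ty":0,"tz":0,"ax":0,"ay":0,"az":0},{"tx":0,"ty":0,"tz":0,"ax":0,"ay":0,"az":0},{"tx":0,"ty":0,"tz":0,"ax":0,"ay":0,"az":0},{"tx":0,"ty":0,"tz":0,"ax":0,"ay":0,"az":0},{"tx":0,"ty":0,"tz":0,"ax":0,"ay":0,"az":0}]' 0.3 20
python3 -c "
from h import *
go(488.8,-115.4,13,12.6)"
python3 -m creep '[{"tx":0,"ty":0,"tz":0,"ax":0,"ay":0,"az":0},{"tx":0,"ty":0,"tz":0,"ax":0,"ay":0,"az":0},{"tx":0,"ty":0,"tz":0,"ax":0,"ay":0,"az":0},{"tx":0,"ty":0,"tz":0,"ax":0,"ay":0,"az":0},{"tx":0,"ty":0,"tz":0,"ax":0,"ay":0,"az":0}]' 0.3 20
python3 -c "
from h import *
go(488.8,-115.4,13,12.6)"
```

```text
time_s: 2.35
position: [0.4881, -0.1143, 0.0131]
ee_rot: [[0.001, 0.976, 0.219], [-0.0, 0.219, -0.976], [-1.0, 0.001, 0.001]]
force: [0.4, 0.5, -0.1]
opening: 0.0856
time_s: 2.85
position: [0.4886, -0.115, 0.0134]
ee_rot: [[0.002, 0.976, 0.219], [-0.001, 0.219, -0.976], [-1.0, 0.001, 0.001]]
force: [-1.1, 0.3, 6.8]
opening: 0.0373
t [0.02 0.01 0.02] a [ 0.    0.01 -0.01] time 2.85 pos [ 488.6 -115.    13.4] F [-1.1  0.3  6.8] op 37.34
time_s: 3.35
position: [0.4885, -0.1149, 0.0134]
ee_rot: [[0.001, 0.976, 0.218], [-0.001, 0.218, -0.976], [-1.0, 0.001, 0.001]]
force: [-1.3, 0.6, 7.2]
opening: 0.0375
t [0.02 0.01 0.02] a [ 0.    0.01 -0.01] time 3.35 pos [ 488.5 -114.9   13.4] F [-1.3  0.6  7.2] op 37.46
```

Mount 1 closed to 37.4 mm, so it gives 8.6 mm and is soft. I'll lift it and carry it to kit seat 1.

```bash
python3 -m creep '[{"tx":-0.5,"ty":0,"tz":0,"ax":0,"ay":0,"az":0},{"tx":-1.2,"ty":0,"tz":0,"ax":0,"ay":0,"az":0},{"tx":-2.0,"ty":0,"tz":0,"ax":0,"ay":0,"az":0},{"tx":-2.0,"ty":0,"tz":0,"ax":0,"ay":0,"az":0},{"tx":-2.0,"ty":0,"tz":0,"ax":0,"ay":0,"az":0}]'
python3 -c "
from h import *
go(632.8,-72.9,63,-3.4)"
```

```text
time_s: 3.85
position: [0.4878, -0.1145, 0.0625]
ee_rot: [[0.001, 0.976, 0.218], [-0.0, 0.218, -0.976], [-1.0, 0.001, 0.0]]
force: [0.5, 0.7, -1.4]
opening: 0.0363
t [-0.02  6.03 -0.36] a [ 2.67  0.   -0.01] time 3.85 pos [ 487.8 -114.5   62.5] F [ 0.5  0.7 -1.4] op 36.33
```

```bash
python3 -m creep '[{"tx":0,"ty":1.2,"tz":-0.1,"ax":0.6,"ay":0,"az":0},{"tx":0,"ty":2.8,"tz":-0.2,"ax":1.3,"ay":0,"az":0},{"tx":0,"ty":4.4,"tz":-0.3,"ax":2.0,"ay":0,"az":0},{"tx":0,"ty":5.5,"tz":-0.35,"ax":2.5,"ay":0,"az":0},{"tx":0,"ty":6.03,"tz":-0.36,"ax":2.67,"ay":0,"az":0},{"tx":0,"ty":6.03,"tz":-0.36,"ax":2.67,"ay":0,"az":0},{"tx":0,"ty":6.03,"tz":-0.36,"ax":2.67,"ay":0,"az":0},{"tx":0,"ty":6.03,"tz":-0.36,"ax":2.67,"ay":0,"az":0}]'
python3 -c "
from h import *
go(632.8,-72.9,13.4,-3.4)"
```

```text
time_s: 4.65
position: [0.6313, -0.0728, 0.0613]
ee_rot: [[-0.002, 0.998, -0.059], [0.001, -0.059, -0.998], [-1.0, -0.002, -0.0]]
force: [-0.2, -0.1, -0.9]
opening: 0.0366
t [1.92 0.06 0.  ] a [-0.   -0.    0.02] time 4.65 pos [631.3 -72.8  61.3] F [-0.2 -0.1 -0.9] op 36.61
```

```bash
python3 -m creep '[{"tx":0.8,"ty":0.06,"tz":0,"ax":0,"ay":0,"az":0},{"tx":1.4,"ty":0.06,"tz":0,"ax":0,"ay":0,"az":0},{"tx":1.7,"ty":0.06,"tz":0,"ax":0,"ay":0,"az":0},{"tx":1.8,"ty":0.06,"tz":0,"ax":0,"ay":0,"az":0},{"tx":1.86,"ty":0.06,"tz":0,"ax":0,"ay":0,"az":0},{"tx":1.86,"ty":0.06,"tz":0,"ax":0,"ay":0,"az":0}]'
python3 -c "
from h import *
go(632.8,-72.9,13.4,-3.4)
cv2.imwrite('pics/s2.png',cv2.resize(manip.get_image('side')[190:310,200:340],None,fx=5,fy=5,interpolation=cv2.INTER_CUBIC))"
```

```text
time_s: 5.25
position: [0.6346, -0.0729, 0.0162]
ee_rot: [[0.001, 0.998, -0.059], [-0.0, -0.059, -0.998], [-1.0, 0.001, 0.0]]
force: [0.0, -0.5, -1.5]
opening: 0.0365
t [ 0.11 -0.07  0.  ] a [-0.    0.   -0.01] time 5.25 pos [634.6 -72.9  16.2] F [ 0.  -0.5 -1.5] op 36.5
```

View pics/s2.png

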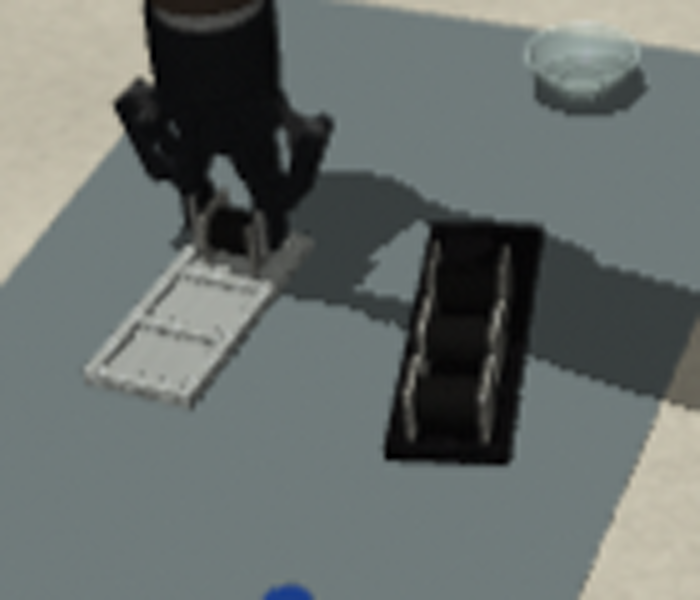

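The mount, near (230,235) in the crop, hangs within the far kit seat with no contact force yet. I'll lower the last 3 mm.

```bash
python3 -m creep '[{"tx":0.06,"ty":-0.07,"tz":0,"ax":0,"ay":0,"az":0},{"tx":0.11,"ty":-0.07,"tz":0,"ax":0,"ay":0,"az":0},{"tx":0.11,"ty":-0.07,"tz":0,"ax":0,"ay":0,"az":0},{"tx":0.11,"ty":-0.07,"tz":0,"ax":0,"ay":0,"az":0}]'
python3 -c "
from h import *
go(632.8,-72.9,13.4,-3.4)"
```

```text
time_s: 5.7
position: [0.6327, -0.0728, 0.0136]
ee_rot: [[0.0, 0.998, -0.059], [-0.0, -0.059, -0.998], [-1.0, 0.0, 0.0]]
force: [-2.2, 0.9, 3.7]
opening: 0.0365
t [0.01 0.   0.  ] a [ 0.  0. -0.] time 5.7 pos [632.7 -72.8  13.6] F [-2.2  0.9  3.7] op 36.49
```

```bash
python3 -m creep '[{"tx":0.03,"ty":0,"tz":0,"ax":0,"ay":0,"az":0},{"tx":0.03,"ty":0,"tz":0,"ax":0,"ay":0,"az":0}]' 0.5
python3 -m creep '[{"tx":0,"ty":0,"tz":0,"ax":0,"ay":0,"az":0},{"tx":0,"ty":0,"tz":0,"ax":0,"ay":0,"az":0},{"tx":0,"ty":0,"tz":0,"ax":0,"ay":0,"az":0}]' 0.85
python3 -m creep '[{"tx":-0.7,"ty":0,"tz":0,"ax":0,"ay":0,"az":0},{"tx":-1.7,"ty":0,"tz":0,"ax":0,"ay":0,"az":0},{"tx":-2.5,"ty":0,"tz":0,"ax":0,"ay":0,"az":0},{"tx":-2.5,"ty":0,"tz":0,"ax":0,"ay":0,"az":0}]' 1
python3 -c "
from h import *
go(479,-63.9,75,12.6)"
```

```text
time_s: 5.9
position: [0.6329, -0.0728, 0.0126]
ee_rot: [[0.001, 0.998, -0.059], [-0.0, -0.059, -0.998], [-1.0, 0.001, 0.0]]
force: [-0.2, 0.9, 2.9]
opening: 0.0425
time_s: 6.2
position: [0.6323, -0.0727, 0.012]
ee_rot: [[-0.0, 0.998, -0.059], [0.0, -0.059, -0.998], [-1.0, -0.0, -0.0]]
force: [0.0, 0.5, -0.8]
opening: 0.0725
time_s: 6.6
position: [0.6356, -0.0736, 0.0798]
ee_rot: [[0.008, 0.998, -0.059], [-0.002, -0.059, -0.998], [-1.0, 0.008, 0.002]]
force: [1.1, -0.8, -0.0]
opening: 0.0854
t [ 0.14 -6.28 -0.02] a [-2.67  0.03 -0.07] time 6.6 pos [635.6 -73.6  79.8] F [ 1.1 -0.8 -0. ] op 85.36
```

```bash
python3 -m creep '[{"tx":0,"ty":-1.5,"tz":0,"ax":-0.8,"ay":0,"az":0},{"tx":0,"ty":-3.2,"tz":0,"ax":-1.6,"ay":0,"az":0},{"tx":0,"ty":-4.8,"tz":0,"ax":-2.3,"ay":0,"az":0},{"tx":0,"ty":-5.8,"tz":0,"ax":-2.6,"ay":0,"az":0},{"tx":0,"ty":-6.15,"tz":0,"ax":-2.67,"ay":0,"az":0},{"tx":0,"ty":-6.15,"tz":0,"ax":-2.67,"ay":0,"az":0},{"tx":0,"ty":-6.15,"tz":0,"ax":-2.67,"ay":0,"az":0},{"tx":0,"ty":-6.15,"tz":0,"ax":-2.67,"ay":0,"az":0}]' 1 20
python3 -c "
from h import *
go(479,-63.9,13.2,12.6)"
```

```text
time_s: 7.4
position: [0.4805, -0.064, 0.0752]
ee_rot: [[0.001, 0.976, 0.218], [-0.0, 0.218, -0.976], [-1.0, 0.001, 0.001]]
force: [1.3, -0.1, -0.6]
opening: 0.0856
t [ 2.48 -0.06 -0.02] a [ 0.    0.01 -0.01] time 7.4 pos [480.5 -64.   75.2] F [ 1.3 -0.1 -0.6] op 85.58
```

```bash
python3 -m creep '[{"tx":0.9,"ty":-0.03,"tz":0,"ax":0,"ay":0,"az":0},{"tx":1.9,"ty":-0.03,"tz":0,"ax":0,"ay":0,"az":0},{"tx":2.3,"ty":-0.03,"tz":0,"ax":0,"ay":0,"az":0},{"tx":2.48,"ty":-0.03,"tz":0,"ax":0,"ay":0,"az":0},{"tx":2.48,"ty":-0.03,"tz":0,"ax":0,"ay":0,"az":0},{"tx":2.48,"ty":-0.03,"tz":0,"ax":0,"ay":0,"az":0}]' 1 20
python3 -m creep '[{"tx":0,"ty":0,"tz":0,"ax":0,"ay":0,"az":0},{"tx":0,"ty":0,"tz":0,"ax":0,"ay":0,"az":0},{"tx":0,"ty":0,"tz":0,"ax":0,"ay":0,"az":0},{"tx":0,"ty":0,"tz":0,"ax":0,"ay":0,"az":0},{"tx":0,"ty":0,"tz":0,"ax":0,"ay":0,"az":0},{"tx":0,"ty":0,"tz":0,"ax":0,"ay":0,"az":0},{"tx":0,"ty":0,"tz":0,"ax":0,"ay":0,"az":0}]' 0.3 20
python3 -c "
from h import *
go(479,-63.9,13.2,12.6)"
```

```text
time_s: 8.0
position: [0.4793, -0.0641, 0.0137]
ee_rot: [[0.002, 0.976, 0.219], [-0.001, 0.219, -0.976], [-1.0, 0.002, 0.001]]
force: [0.1, 0.0, 0.0]
opening: 0.0852
time_s: 8.7
position: [0.479, -0.064, 0.0136]
ee_rot: [[0.001, 0.976, 0.218], [-0.0, 0.218, -0.976], [-1.0, 0.001, 0.001]]
force: [-1.4, 0.7, 5.9]
opening: 0.044
t [ 0.02  0.   -0.  ] a [ 0.    0.01 -0.01] time 8.7 pos [479.  -64.   13.6] F [-1.4  0.7  5.9] op 44.04
```

Mount 2 closed to 44.0 mm, a give of 2 mm, so it is hard and I'll leave it. On to mount 3.

```bash
python3 -m creep '[{"tx":0,"ty":0,"tz":0,"ax":0,"ay":0,"az":0},{"tx":0,"ty":0,"tz":0,"ax":0,"ay":0,"az":0},{"tx":0,"ty":0,"tz":0,"ax":0,"ay":0,"az":0},{"tx":0,"ty":0,"tz":0,"ax":0,"ay":0,"az":0},{"tx":-1,"ty":0,"tz":0,"ax":0,"ay":0,"az":0},{"tx":-2,"ty":0,"tz":0,"ax":0,"ay":0,"az":0},{"tx":-2,"ty":-0.03,"tz":-1,"ax":0,"ay":0,"az":0},{"tx":-2,"ty":-0.06,"tz":-2,"ax":0,"ay":0,"az":0},{"tx":-2,"ty":-0.06,"tz":-2,"ax":0,"ay":0,"az":0},{"tx":-2,"ty":-0.06,"tz":-2,"ax":0,"ay":0,"az":0}]' 1 20
python3 -c "
from h import *
go(466.7,-15.2,13.2,12.6)"
```

```text
time_s: 9.7
position: [0.4659, -0.0152, 0.0627]
ee_rot: [[0.0, 0.976, 0.22], [-0.0, 0.22, -0.976], [-1.0, -0.0, 0.0]]
force: [0.1, -0.2, 0.3]
opening: 0.0855
t [1.98 0.03 0.01] a [0.01 0.   0.  ] time 9.7 pos [465.9 -15.2  62.7] F [ 0.1 -0.2  0.3] op 85.52
```

```bash
python3 -m creep '[{"tx":0.9,"ty":0.02,"tz":0,"ax":0,"ay":0,"az":0},{"tx":1.6,"ty":0.02,"tz":0,"ax":0,"ay":0,"az":0},{"tx":1.98,"ty":0.02,"tz":0,"ax":0.2,"ay":0,"az":0},{"tx":1.98,"ty":0.02,"tz":0,"ax":0.2,"ay":0,"az":0},{"tx":1.98,"ty":0.02,"tz":0,"ax":0.2,"ay":0,"az":0}]' 1 20
python3 -m creep '[{"tx":0,"ty":0,"tz":0,"ax":0,"ay":0,"az":0},{"tx":0,"ty":0,"tz":0,"ax":0,"ay":0,"az":0},{"tx":0,"ty":0,"tz":0,"ax":0,"ay":0,"az":0},{"tx":0,"ty":0,"tz":0,"ax":0,"ay":0,"az":0},{"tx":0,"ty":0,"tz":0,"ax":0,"ay":0,"az":0},{"tx":0,"ty":0,"tz":0,"ax":0,"ay":0,"az":0},{"tx":0,"ty":0,"tz":0,"ax":0,"ay":0,"az":0}]' 0.3 20
python3 -c "
from h import *
go(466.7,-15.2,13.2,11.4)"
```

```text
time_s: 10.2
position: [0.4669, -0.0157, 0.0137]
ee_rot: [[0.0, 0.98, 0.197], [-0.0, 0.197, -0.98], [-1.0, 0.0, 0.0]]
force: [-0.1, -0.0, -0.7]
opening: 0.0853
time_s: 10.9
position: [0.4673, -0.0154, 0.0142]
ee_rot: [[0.002, 0.98, 0.198], [-0.001, 0.198, -0.98], [-1.0, 0.001, 0.001]]
force: [-0.8, 1.0, 5.5]
opening: 0.0438
t [ 0.04 -0.02 -0.01] a [ 0.    0.01 -0.01] time 10.9 pos [467.3 -15.4  14.2] F [-0.8  1.   5.5] op 43.75
```

Mount 3 closed to 43.8 mm, also hard. On to mount 4.

```bash
python3 -m creep '[{"tx":0,"ty":0,"tz":0,"ax":0,"ay":0,"az":0},{"tx":0,"ty":0,"tz":0,"ax":0,"ay":0,"az":0},{"tx":0,"ty":0,"tz":0,"ax":0,"ay":0,"az":0},{"tx":0,"ty":0,"tz":0,"ax":0,"ay":0,"az":0},{"tx":-1,"ty":0,"tz":0,"ax":0,"ay":0,"az":0},{"tx":-2,"ty":0,"tz":0,"ax":0,"ay":0,"az":0},{"tx":-2,"ty":-0.03,"tz":-1,"ax":-0.1,"ay":0,"az":0},{"tx":-2,"ty":-0.06,"tz":-2.22,"ax":-0.15,"ay":0,"az":0},{"tx":-2,"ty":-0.06,"tz":-2.22,"ax":-0.15,"ay":0,"az":0},{"tx":-2,"ty":-0.06,"tz":-2.22,"ax":-0.15,"ay":0,"az":0}]' 1 20
python3 -c "
from h import *
go(454.8,38.8,13.2,12.3)"
```

```text
time_s: 11.9
position: [0.4538, 0.0391, 0.0631]
ee_rot: [[-0.0, 0.977, 0.215], [-0.0, 0.215, -0.977], [-1.0, -0.0, 0.0]]
force: [-0.3, -0.6, 0.9]
opening: 0.0853
t [2.   0.04 0.02] a [0.02 0.   0.  ] time 11.9 pos [453.8  39.1  63.1] F [-0.3 -0.6  0.9] op 85.26
```

```bash
python3 -m creep '[{"tx":0.9,"ty":0.02,"tz":0,"ax":0,"ay":0,"az":0},{"tx":1.6,"ty":0.02,"tz":0,"ax":0,"ay":0,"az":0},{"tx":1.98,"ty":0.02,"tz":0,"ax":0,"ay":0,"az":0},{"tx":1.98,"ty":0.02,"tz":0,"ax":0,"ay":0,"az":0},{"tx":1.98,"ty":0.02,"tz":0,"ax":0,"ay":0,"az":0}]' 1 20
python3 -m creep '[{"tx":0,"ty":0,"tz":0,"ax":0,"ay":0,"az":0},{"tx":0,"ty":0,"tz":0,"ax":0,"ay":0,"az":0},{"tx":0,"ty":0,"tz":0,"ax":0,"ay":0,"az":0},{"tx":0,"ty":0,"tz":0,"ax":0,"ay":0,"az":0},{"tx":0,"ty":0,"tz":0,"ax":0,"ay":0,"az":0},{"tx":0,"ty":0,"tz":0,"ax":0,"ay":0,"az":0},{"tx":0,"ty":0,"tz":0,"ax":0,"ay":0,"az":0}]' 0.3 20
python3 -c "
from h import *
go(454.8,38.8,13.2,12.3)"
```

```text
time_s: 12.4
position: [0.4549, 0.0386, 0.0141]
ee_rot: [[0.0, 0.977, 0.213], [-0.0, 0.213, -0.977], [-1.0, 0.0, 0.0]]
force: [0.1, 0.4, -0.6]
opening: 0.0853
time_s: 13.1
position: [0.4557, 0.0388, 0.0151]
ee_rot: [[0.002, 0.977, 0.214], [-0.001, 0.214, -0.977], [-1.0, 0.002, 0.001]]
force: [-1.9, 0.0, 7.4]
opening: 0.0385
t [ 0.08 -0.03 -0.01] a [ 0.01  0.01 -0.02] time 13.1 pos [455.7  38.8  15.1] F [-1.9  0.   7.4] op 38.49
```

Mount 4 closed to 38.5 mm, a give of 7.5 mm, so it is soft. I'll carry it to kit seat 3.

```bash
python3 -m creep '[{"tx":-0.5,"ty":0,"tz":0,"ax":0,"ay":0,"az":0},{"tx":-1.2,"ty":0,"tz":0,"ax":0,"ay":0,"az":0},{"tx":-2.0,"ty":0,"tz":0,"ax":0,"ay":0,"az":0},{"tx":-2.0,"ty":0,"tz":0,"ax":0,"ay":0,"az":0},{"tx":-2.0,"ty":0,"tz":0,"ax":0,"ay":0,"az":0}]'
python3 -m creep '[{"tx":0,"ty":1.2,"tz":0.3,"ax":0.4,"ay":0,"az":0},{"tx":0,"ty":2.8,"tz":0.7,"ax":1.0,"ay":0,"az":0},{"tx":0,"ty":4.4,"tz":1.2,"ax":1.6,"ay":0,"az":0},{"tx":0,"ty":5.8,"tz":1.5,"ax":2.2,"ay":0,"az":0},{"tx":0,"ty":6.7,"tz":1.8,"ax":2.5,"ay":0,"az":0},{"tx":0,"ty":7.1,"tz":1.88,"ax":2.63,"ay":0,"az":0},{"tx":0,"ty":7.1,"tz":1.88,"ax":2.63,"ay":0,"az":0},{"tx":0,"ty":7.1,"tz":1.88,"ax":2.63,"ay":0,"az":0},{"tx":0,"ty":7.1,"tz":1.88,"ax":2.63,"ay":0,"az":0},{"tx":0,"ty":7.1,"tz":1.88,"ax":2.63,"ay":0,"az":0}]'
python3 -c "
from h import *
go(639,30.9,15,-3.4)"
```

```text
time_s: 13.6
position: [0.4546, 0.039, 0.064]
ee_rot: [[0.001, 0.977, 0.213], [-0.0, 0.213, -0.977], [-1.0, 0.001, 0.0]]
force: [-0.5, -0.1, -1.2]
opening: 0.0379
time_s: 14.6
position: [0.637, 0.0311, 0.0635]
ee_rot: [[-0.001, 0.998, -0.06], [0.0, -0.06, -0.998], [-1.0, -0.001, -0.0]]
force: [0.1, -0.9, -1.1]
opening: 0.0379
t [1.94 0.08 0.  ] a [-0.01 -0.    0.01] time 14.6 pos [637.   31.1  63.5] F [ 0.1 -0.9 -1.1] op 37.95
```

```bash
python3 -m creep '[{"tx":0.8,"ty":0.06,"tz":0,"ax":0,"ay":0,"az":0},{"tx":1.4,"ty":0.06,"tz":0,"ax":0,"ay":0,"az":0},{"tx":1.7,"ty":0.06,"tz":0,"ax":0,"ay":0,"az":0},{"tx":1.84,"ty":0.06,"tz":0,"ax":0,"ay":0,"az":0},{"tx":1.88,"ty":0.06,"tz":0,"ax":0,"ay":0,"az":0},{"tx":1.88,"ty":0.06,"tz":0,"ax":0,"ay":0,"az":0},{"tx":1.88,"ty":0.06,"tz":0,"ax":0,"ay":0,"az":0}]'
python3 -c "
from h import *
go(639,30.9,15,-3.4)
cv2.imwrite('pics/s3.png',cv2.resize(manip.get_image('side')[190:310,200:340],None,fx=5,fy=5,interpolation=cv2.INTER_CUBIC))"
```

```text
time_s: 15.3
position: [0.64, 0.0308, 0.0176]
ee_rot: [[0.001, 0.998, -0.06], [-0.0, -0.06, -0.998], [-1.0, 0.001, 0.0]]
force: [0.2, -0.4, -0.6]
opening: 0.0383
t [ 0.1  -0.04 -0.  ] a [-0.01  0.   -0.01] time 15.3 pos [640.   30.8  17.6] F [ 0.2 -0.4 -0.6] op 38.33
```

View pics/s3.png

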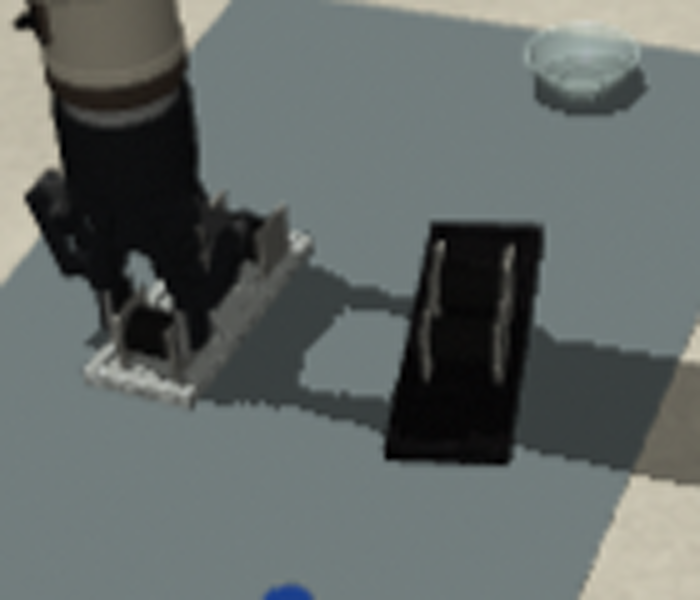

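The mount, near (150,335) in the crop, is inside the near kit seat. The first one sits at the far end near (245,240), and the two hard ones are in the carrier's middle seats. I'll lower the rest of the way and release.

```bash
python3 -m creep '[{"tx":0.06,"ty":-0.03,"tz":0,"ax":0,"ay":0,"az":0},{"tx":0.11,"ty":-0.03,"tz":0,"ax":0,"ay":0,"az":0},{"tx":0.11,"ty":-0.03,"tz":0,"ax":0,"ay":0,"az":0},{"tx":0.11,"ty":-0.03,"tz":0,"ax":0,"ay":0,"az":0}]'
python3 -c "
from h import *
go(639,30.9,15,-3.4)"
```

```text
time_s: 15.75
position: [0.6391, 0.0309, 0.0153]
ee_rot: [[0.001, 0.998, -0.06], [-0.0, -0.06, -0.998], [-1.0, 0.001, 0.0]]
force: [-2.5, 0.2, 6.5]
opening: 0.0378
t [ 0.01 -0.   -0.  ] a [-0.01  0.   -0.01] time 15.75 pos [639.1  30.9  15.3] F [-2.5  0.2  6.5] op 37.76
```

Contact force shows it is on the floor, so I'll release, rise, and back the arm away for a clear top view.

```bash
python3 -m creep '[{"tx":0.03,"ty":0,"tz":0,"ax":0,"ay":0,"az":0},{"tx":0.03,"ty":0,"tz":0,"ax":0,"ay":0,"az":0}]' 0.5
python3 -m creep '[{"tx":0,"ty":0,"tz":0,"ax":0,"ay":0,"az":0},{"tx":0,"ty":0,"tz":0,"ax":0,"ay":0,"az":0},{"tx":0,"ty":0,"tz":0,"ax":0,"ay":0,"az":0}]' 0.85
python3 -m creep '[{"tx":-1.0,"ty":0,"tz":0,"ax":0,"ay":0,"az":0},{"tx":-2.5,"ty":0,"tz":0,"ax":0,"ay":0,"az":0},{"tx":-4.5,"ty":0,"tz":0,"ax":0,"ay":0,"az":0},{"tx":-6,"ty":0,"tz":0,"ax":0,"ay":0,"az":0},{"tx":-7,"ty":0,"tz":0,"ax":0,"ay":0,"az":0},{"tx":-7,"ty":0,"tz":0,"ax":0,"ay":0,"az":0}]' 1
python3 -m creep '[{"tx":-1,"ty":-1,"tz":2,"ax":0,"ay":0,"az":0},{"tx":-1,"ty":-2,"tz":4,"ax":0,"ay":0,"az":0},{"tx":-1,"ty":-4,"tz":6,"ax":0,"ay":0,"az":0},{"tx":-1,"ty":-5,"tz":8,"ax":0,"ay":0,"az":0},{"tx":-1,"ty":-6,"tz":10,"ax":0,"ay":0,"az":0},{"tx":-1,"ty":-7,"tz":12,"ax":0,"ay":0,"az":0},{"tx":-1,"ty":-8,"tz":14,"ax":0,"ay":0,"az":0},{"tx":-1,"ty":-8,"tz":14,"ax":0,"ay":0,"az":0},{"tx":-1,"ty":-8,"tz":14,"ax":0,"ay":0,"az":0},{"tx":-1,"ty":-8,"tz":14,"ax":0,"ay":0,"az":0}]'
python3 -c "
from h import *
a=manip.get_image('top')[135:265,265:385];b=manip.get_image('side')[190:320,200:320]
cv2.imwrite('pics/f.png',cv2.resize(np.hstack([a,b]),None,fx=3.3,fy=3.3,interpolation=cv2.INTER_CUBIC))"
```

```text
time_s: 15.95
position: [0.6394, 0.0309, 0.0146]
ee_rot: [[0.002, 0.998, -0.06], [-0.0, -0.06, -0.998], [-1.0, 0.002, 0.0]]
force: [-2.4, 1.0, 5.5]
opening: 0.0427
time_s: 16.25
position: [0.6384, 0.0309, 0.013]
ee_rot: [[-0.0, 0.998, -0.06], [0.0, -0.06, -0.998], [-1.0, -0.0, -0.0]]
force: [-0.3, -0.5, -0.5]
opening: 0.0728
time_s: 16.85
position: [0.6415, 0.0306, 0.1936]
ee_rot: [[0.009, 0.998, -0.06], [-0.001, -0.06, -0.998], [-1.0, 0.009, 0.001]]
force: [-0.1, -1.2, 0.3]
opening: 0.0856
time_s: 17.85
position: [0.4167, -0.3069, 0.2118]
ee_rot: [[-0.001, 0.998, -0.064], [0.002, -0.064, -0.998], [-1.0, -0.001, -0.002]]
force: [-0.3, -0.2, -1.2]
opening: 0.0853
```

View pics/f.png

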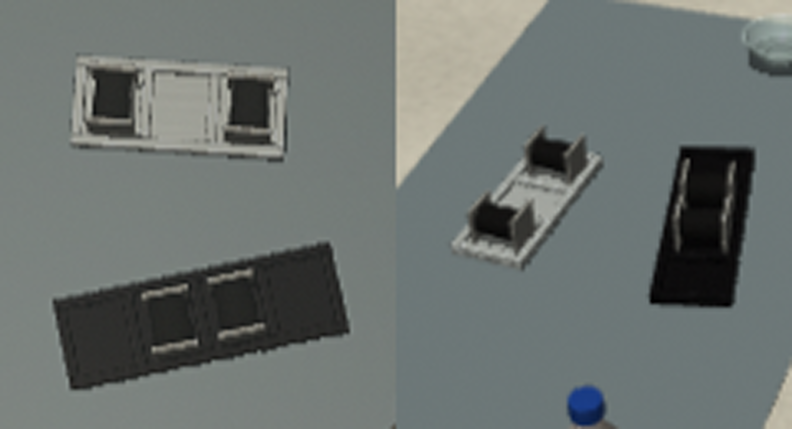

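The top view shows soft mounts in both kit end seats, near (113,100) and (250,105), and hard ones in the carrier's middle seats, near (170,318) and (235,302). I'll do one overlay check of flatness: the predicted top outline of a flat mount, centred in the seat, against the picture.

```bash
python3 - <<'E'
from h import *
im=manip.get_image("top");x0,y0,s=278,145,9
c=cv2.resize(im[145:190,278:362],None,fx=s,fy=s,interpolation=cv2.INTER_CUBIC)
a=np.radians(-3.4);X=np.array([np.cos(a),np.sin(a)]);Y=np.array([-X[1],X[0]])
for p in((632.8,-72.9),(639,30.9)):
    q=np.array([np.r_[np.array(p)+i*23*X+j*18*Y,41]/1000 for i,j in((1,1),(1,-1),(-1,-1),(-1,1))])
    uv=((proj(q)-[x0,y0]+.5)*s).astype(np.int32)
    cv2.polylines(c,[uv],True,(0,0,255),1)
cv2.imwrite("pics/ov.png",c);print(c.shape)
E
```

```text
(405, 756, 3)
```

View pics/ov.png

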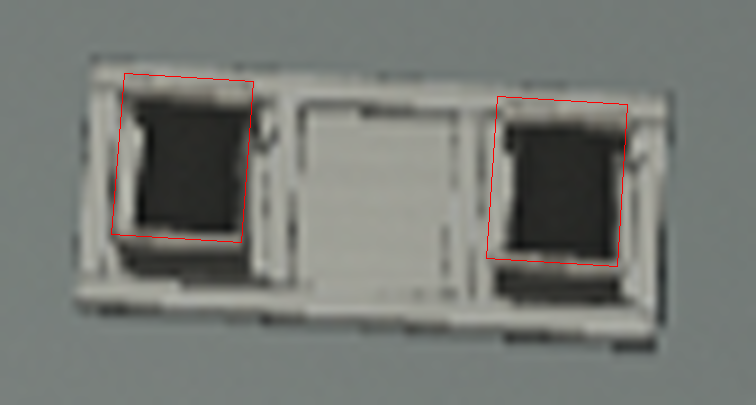

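The outlines match both kit mounts (left near (185,160), right near (560,185)) to about a millimetre, so they lie flat and centred. Handing in.

```bash
python3 -c "
from h import *
go(639,30.9,15,-3.4)
print(manip.finish_job())"
```

```text
t [  7.92   8.02 -13.91] a [ 0.01 -0.01  0.01] time 18.0 pos [ 418.4 -304.8  212.5] F [-0.8  0.3  0.3] op 85.37
the job is handed in; nothing more can be done
None
```

The job is done and handed in at about 18 s: the two soft mounts are in the kit tray and the two hard ones are still in their carrier seats.

I squeezed each mount in its seat at 20 N, counting from the carrier's -y end:

| Mount | Closed to | Give | Result |
|---|---|---|---|
| 1 | 37.4 mm | 8.6 mm | soft, moved to kit seat 1 |
| 2 | 44.0 mm | 2.0 mm | hard, left in place |
| 3 | 43.8 mm | 2.2 mm | hard, left in place |
| 4 | 38.5 mm | 7.5 mm | soft, moved to kit seat 3 |

Each soft mount was lowered until the wrist force showed it touching the seat floor (about 4–7 N), and only then released.

- **Placement:** the last pictures show both hard mounts upright in the carrier. The outline overlay matches both kit mounts lying flat and centred to about 1 mm.
- **Robot:** the arm ended clear of everything with the gripper open.
- **Bystanders:** I sent the arm near none of them. I didn't check the bottle, dish or screwdriver separately at the end.
- **Failures:** one early move command was refused for missing keys, with no motion. The first descent came down 4.5 mm off along the row and was corrected before the fingers closed. No final check failed.

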